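# Park the brush tray and click the shelf stop into its catch

## Robot

A 6-joint arm with a two-finger parallel gripper is mounted at the origin on the work surface. World frame = base frame: x ahead of the robot, y to its left, z up, the work surface at z = 0. Lengths are in m, angles in rad, forces in N, time in s.
With the tool pointing down it reaches from about 0.35 to 0.85 m from the base axis. Payload 8.1 kg.
Tool frame: the origin (TCP) lies at the very end of the fingers, on their centre line; the grasp point (between the pads) lies 19 mm behind it (arm.hold_point_z is the z of the grasp point in the tool frame, in m); z points along the fingers, y is the direction in which the jaws open and shut (so a half turn about z gives the same grasp; the last joint's range is limited). The gripper opens to 85 mm and grips with 20 to 120 N. Pads are 22 mm wide; open, the fingers measure 114 mm over their backs; the gripper's body (76 mm by 85 mm) begins 54 mm behind the grasp point. The pads swing forward as they close: fully open they stand 13 mm farther back than shut.
Start: joints at [1.135, 0.13, 1.488, -0, 1.523, -0.085], TCP at [0.206, 0.563, 0.231] pointing down, gripper open.
Joint ranges: [-2.96, 2.96], [-0.89, 2.26], [0.02, 2.5], [-1.34, 4.48], [0, 2.73], [-2.66, 2.66]. Speed limits (rad/s): [2.39, 2.39, 2.79, 3.14, 3.14, 3.14].

## Interface

Orientations are given as a unit quaternion [x, y, z, w].
In Python, from bench import monitor, viewer, arm gives the robot as it stands. The module is installed in compiled form; this text tells all that it offers.
- The arm moves only by the shell command python3 -m jog 'ROWS' [FORCE]. ROWS is JSON, a list that holds one entry, the list of rows, each a list of 7 numbers: the opening, from 0 (shut) to 1 (fully open), then the shift along the tool's x, y, z in mm, then the turn, a rotation vector about the tool's x, y, z in rad. A call has 1 to 5 rows; each row is the pose to reach, as a shift and turn from the pose commanded when the call began, along the tool's axes at that moment; what a row does not reach only later rows make up. A row lasts 1/10 s, in which the tool goes at most 50 mm and 8.59 degrees, less where a joint would pass 70% of its speed; a pose out of reach is approached as far as the arm can. A call with a gripper value outside its range is refused whole. The fingers move at their own pace and stop on an object; FORCE is the grip in N (left out, the last holds). Time passes only in rows, so rows that repeat a pose let the fingers close. It gives the time, the measured TCP pose, the force and the opening at its end, in the units of the state.
- monitor.sense(): the state, without advancing time (a new reading comes with each control period).
- viewer.snapshot(name): name is "side" or "top" or "wrist"; returns the picture (384x512x3 uint8, red, green, blue); there is no depth.
- viewer.camera_model(name): a dict with "fov_y" (degrees; the focal length in pixels is half the picture's height over the tangent of half this angle, whatever the lens; pixels are square), "cx", "cy" (the principal point, pixels), "extrinsics" (4x4, takes a point from camera to world coordinates). Camera axes: x right, y down, z forward; pixel columns grow to the right and rows downward; lengths in m; the calibration is good to about 2 mm. A picture is of the moment at which its call begins: read the wrist's pose just before it. camera_model takes no time and is no camera call; for the wrist camera it gives the pose at the moment of the call.
- arm.hand_in(): hands the job in, once; it reports no verdict.
The state is a dict: "time": time; "q": joint angles; "qd": joint speeds; "effort": joint torques, N m; "position": TCP position; "ee_rot": TCP orientation; "contact_force": force on the tool from outside, world axes, zero at the start; "moment": the same for the moment, N m; "opening": finger opening in m.
Only numpy, scipy, OpenCV 4.12 (cv2) and the standard library are available. Lean on these libraries where they do the work, as an engineer would, in place of code of your own. Each camera call takes 0.05 s, during which the arm holds its last target. There are 200 camera calls.

## Task

Push the steel tray along the slatted shelf until it sits square against the wooden fence, with the brush left lying in it. Then push the orange stop along its rail towards the tray until it clicks into the notch at the yellow flag, so the tray stays penned in, and leave it there. Only push with the fingertips: pick nothing up, and leave the jars and the yellow trim tool alone.

Things in the scene. Friction and masses are not known exactly. Their poses are not given: they have to be found in the camera images.
- shelf: Teak slatted deck, fixed, 260 mm deep (its x) by 600 mm long (its y), top 40 mm above the bench; origin on the bench under its centre, z up; turned up to 0.2 rad, with all on it. An aluminium rail, 24 mm wide, top 58 mm above the bench, runs along y on the line x = +80 mm, from y = -280 to +190 mm.
- fence_face (a point): Point on the fence's face, 15 mm above the deck (shelf x -20, y +200 mm). The fence is a fixed teak board across the deck, facing the shelf's -y, 16 mm thick, shelf x -130 to +60 mm, top 90 mm above the bench.
- tray: Loose open stainless steel tray, 120 (its x) by 150 (its y) by 30 mm high, walls 3 mm, about 0.35 kg; origin under its centre on the deck. Stands 30 to 70 mm short of the fence, turned up to 0.12 rad to the shelf; a 120 mm side faces the fence. It is pushed to the shelf's +y; home, its centre lies 75 mm from the fence face. Slides at a few newtons.
- tray_center (a point): Centre of the tray, 15 mm above the deck.
- stop_mark (a point): Middle of the top of the orange stop's head (white index line), 105 mm above the bench. The head, 44 (shelf x) by 40 (shelf y) by 41 mm high, slides on the rail. A low arm, 12 mm wide, 48 to 64 mm above the bench, reaches from it towards the tray's side of the rail, 117 mm from the mark to shelf -x, its front 20 mm ahead (+y) of the mark. Starts 120 to 200 mm -y of the shelf's centre.
- stop_push (a point): Centre of the stop's rear (-y) face, 44 mm wide, to be pushed towards the shelf's +y; 20 mm behind the mark, 84.5 mm above the bench. The face spans 64 to 105 mm above the bench; the rail below it is at 58 mm.
- stop (a joint): Travel of the stop along the rail (m), grows towards the fence (shelf's +y), 0 at the far end from the fence, 0.33 at the other end. Sliding friction about 1 N.
- catch: Catch clip fixed on the rail; origin on the rail's line at deck height, at the notch; axes as the shelf's. Two ridges, 3.5 mm high, cross the rail 10 mm either side of the notch along y. With the stop home its mark is level with this origin along y. Pushing on hard (over about 8 N) carries the stop over the second ridge and out; it can be pushed back from the other side.
- catch_notch (a point): The notch, on the rail's top, 18 mm above the deck. A sprung roller under the stop's mark rides over the first ridge: resistance rises from 1 N to about 8 N, beginning some 20 mm before the notch, then falls away to the crest 10 mm before it; a few mm past the crest the roller drops and draws the stop the last 6 mm or so home by itself.
- catch_flag (a point): Top of the yellow flag (8 by 14 mm, 50 mm tall over the deck) that marks the notch, beside the rail, 50 mm from the rail's line towards the shelf's +x.
- brush: Small orange detailing brush, 110 mm long, lying in the tray along the shelf's y; stays there.
- jar_a: Empty amber glass jar with a dark cap, 56 mm across, 75 mm tall, on the front of the deck by the end away from the fence; bystander, origin under its centre.
- jar_b: The same kind of jar, behind the fence; bystander.
- trim_tool: Yellow plastic trim tool, about 143 mm long, 28 mm wide, 8 mm thick, lying along the front edge of the deck; bystander.
Things that resemble listed ones, but are neither listed nor needed, are in the scene too. What is meant by the tray is not black or green, and is the smaller of those in its own colour.

How it is judged:
By the outcome, as a careful person would: the job done as asked, in the order asked, and still so for the second after the job is handed in, with the robot touching nothing.
It also fails if it takes over 67 s, if anything falls off the work surface, if the arm or the gripper's body presses on something with over 40 N, if the wrist force passes 120 N, or if a joint passes its speed limit or range.

## Working session

There is one attempt and no reset: what is moved stays moved. The work goes in short steps, Python scripts to look and compute and a shell command to move; the robot and the scene stay as the last step left them, time stands still between calls to the robot, and variables do not carry over. Pictures are saved under pics/ and viewed, about 8 in all and at most 12, crops included, and the job is handed in when it is done.

```bash
mkdir -p pics; cat > h.py <<'E'
import numpy as np, cv2
from bench import monitor, viewer, arm
from scipy.spatial.transform import Rotation as R
def snap(name,fn):
    cm=viewer.camera_model(name); im=viewer.snapshot(name)
    cv2.imwrite('pics/'+fn,im[:,:,::-1]); return im,cm
def K(cm): 
    f=192/np.tan(np.radians(cm['fov_y'])/2); return f,cm['cx'],cm['cy']
def ray(cm,u,v,z):
    f,cx,cy=K(cm); E=np.array(cm['extrinsics']); d=E[:3,:3]@np.array([(u-cx)/f,(v-cy)/f,1]); o=E[:3,3]
    return o+d*(z-o[2])/d[2]
def proj(cm,p):
    f,cx,cy=K(cm); E=np.array(cm['extrinsics']); c=E[:3,:3].T@(np.array(p)-E[:3,3]); return np.array([f*c[0]/c[2]+cx,f*c[1]/c[2]+cy])
E
python3 - <<'E'
from h import *
ims=[]
for n in ['side','top']:
    im,cm=snap(n,n+'0.png'); print(n,cm)
s=monitor.sense(); print(s)
a=cv2.imread('pics/top0.png'); cv2.imwrite('pics/top0b.png',cv2.resize(a,(800,600),interpolation=cv2.INTER_CUBIC))
a=cv2.imread('pics/side0.png'); cv2.imwrite('pics/side0b.png',cv2.resize(a,(800,600),interpolation=cv2.INTER_CUBIC))
E
```

```text
side {'fov_y': 46.70855068160265, 'cx': 260.485655003908, 'cy': 190.4736740463638, 'extrinsics': array([[ 0.96017364, -0.14878603,  0.23649375,  0.10545645],
       [-0.27923273, -0.48136193,  0.83085484, -1.05855908],
       [-0.00978051, -0.86380172, -0.50373697,  0.7825988 ],
       [ 0.        ,  0.        ,  0.        ,  1.        ]])}
top {'fov_y': 53.60793992007448, 'cx': 246.69478110456012, 'cy': 186.5561365661948, 'extrinsics': array([[-0.02102809, -0.98278348,  0.18356049,  0.26346663],
       [-0.99977754,  0.02036889, -0.00547614,  0.07232838],
       [ 0.00164294, -0.18363481, -0.98299316,  1.10516596],
       [ 0.        ,  0.        ,  0.        ,  1.        ]])}
{'time': 0.1, 'q': array([ 1.13457238e+00,  1.31097029e-01,  1.48921850e+00, -3.18601570e-05,
        1.52299940e+00, -8.54157512e-02]), 'qd': array([-0.00149534,  0.00014489, -0.00284512,  0.00094005,  0.00079533,
       -0.0015627 ]), 'effort': array([ 1.25846014e-03, -5.70955288e+01, -5.01936543e+01, -1.29991354e-04,
        8.16535758e-03,  4.47256662e-05]), 'position': array([0.20597375, 0.56298735, 0.23031611]), 'ee_rot': array([ 1.74505221e-01,  9.84655872e-01, -8.36114557e-04, -2.06690444e-04]), 'contact_force': array([ 0.17119056, -0.33461766, -0.07403007]), 'moment': array([-0.02111989,  0.01084998,  0.02878404]), 'opening': 0.08530737258018058}
```

View pics/top0b.png

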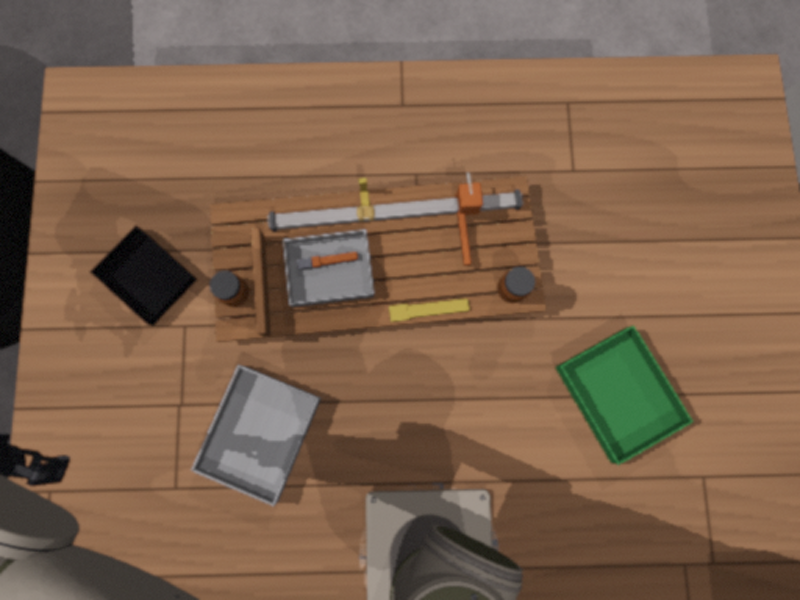

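View pics/side0b.png

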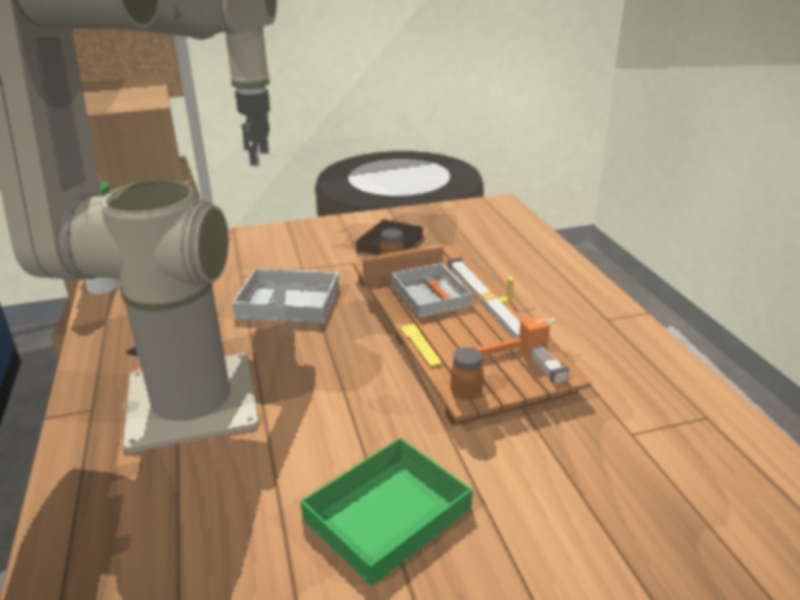

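Top view (800x600): the shelf spans about (212,195)–(545,335), with the fence at (260,280) on world +y. Tray candidates are:
- the grey tray on the shelf with the brush (328,268)
- the larger grey tray on the bench (257,435)
- green (625,395)
- black (145,275)

I choose the shelf one: it is the smaller grey tray and holds the brush. The orange stop is at (470,197) and the flag base at (365,205). A close crop will confirm this.

```bash
python3 - <<'E'
from h import *
a=cv2.imread('pics/top0.png')[105:225,130:350]; cv2.imwrite('pics/c1.png',cv2.resize(a,None,fx=3.6,fy=3.6,interpolation=cv2.INTER_CUBIC)); 
E
```

```text
(no output)
```

View pics/c1.png

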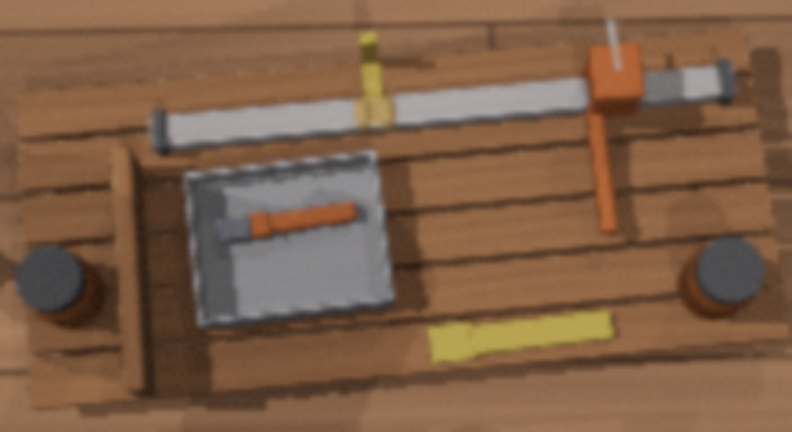

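```bash
cat > pose.py <<'E'
from h import *
from scipy.optimize import least_squares
def o(x,y): return 130+x/3.6,105+y/3.6
cm=viewer.camera_model('top')
# shelf: local pts (x,y,z)
P=[((.08,.19,.058),(157,131)),((.08,-.28,.058),(727,82)),((.060,.2,.09),(134,145)),((-.13,.2,.09),(148,390)),
   ((.13,.3,.04),(18,97)),((-.13,.3,.04),(33,406))]
def W(p,q): c,s=np.cos(p[2]),np.sin(p[2]); return np.array([p[0]+c*q[0]-s*q[1],p[1]+s*q[0]+c*q[1],q[2]])
f=lambda p:np.concatenate([proj(cm,W(p,a))-o(*b) for a,b in P])
r=least_squares(f,[.5,.1,0],x_scale=.1); S=r.x
T=[ray(cm,*o(*b),.07) for b in [(186,172),(377,152),(394,303),(200,326)]]
def toS(w): c,s=np.cos(S[2]),np.sin(S[2]); d=np.array(w[:2])-S[:2]; return np.array([c*d[0]+s*d[1],-s*d[0]+c*d[1]])
if __name__=='__main__':
    print('shelf',S,np.round(r.fun.reshape(-1,2),1).tolist())
    t=np.array([toS(w) for w in T]); print('tray corners shelf',(t*1000).round(),t.mean(0))
    d=t[1]-t[0]; e=t[2]-t[3]; print('tray ang',np.arctan2(d[0],-d[1]),np.arctan2(e[0],-e[1]))
    for n,b,z in [('flagtop',(369,37),.09),('clip',(374,110),.058),('armtip',(608,228),.064),('headrear top',(640,65),.105),('headfront',(588,70),.105),('trim',(612,325),.045),('trimL',(430,345),.045)]:
        w=ray(cm,*o(*b),z); print(n,w.round(4),(toS(w)*1000).round(1))
E
python3 pose.py
```

```text
shelf [0.52840852 0.08176278 0.0743922 ] [[-1.4, 0.3], [2.8, -0.9], [-0.4, 0.2], [-0.3, 0.1], [-0.2, -1.3], [-0.5, 1.1]]
tray corners shelf [[ 41. 163.]
 [ 43.  13.]
 [-78.  11.]
 [-82. 160.]] [-0.01882419  0.08691102]
tray ang 0.013331527308702337 0.0247984955619974
flagtop [0.658  0.1023 0.09  ] [130.8  10.9]
clip [0.6089 0.1002 0.058 ] [81.6 12.4]
armtip [ 0.507  -0.0814  0.064 ] [ -33.5 -161.1]
headrear top [ 0.6253 -0.1058  0.105 ] [  82.7 -194.3]
headfront [ 0.6221 -0.0657  0.105 ] [  82.4 -154. ]
trim [ 0.4332 -0.0837  0.045 ] [-107.2 -157.9]
trimL [0.4204 0.0595 0.045 ] [-109.4  -14.1]
```

The crop confirms the choice. The shelf tray (crop corners (186,172), (377,152), (394,303), (200,326)) holds the orange brush. It sits about 38 mm short of the fence and is turned about 0.02 rad. The stop's mark is near shelf y −174 and the notch near +11.5. Next: move above the space behind the tray, then turn the jaws along shelf x.

```bash
python3 -m jog '[[[0.7,-38,-30,0,0,0,0],[0.7,-76,-61,0,0,0,0],[0.7,-115,-92,0,0,0,0],[0.7,-153,-122,0,0,0,0],[0.7,-191,-153,0,0,0,0]]]' && python3 -m jog '[[[0.7,-38,-30,0,0,0,0],[0.7,-76,-61,0,0,0,0],[0.7,-115,-92,0,0,0,0],[0.7,-153,-122,0,0,0,0],[0.7,-191,-153,0,0,0,0]]]' && python3 -m jog '[[[0.7,-38,-30,0,0,0,0.14],[0.7,-77,-61,0,0,0,0.28],[0.7,-77,-61,0,0,0,0.42],[0.7,-77,-61,0,0,0,0.56],[0.7,-77,-61,0,0,0,0.70]]]' && python3 -m jog '[[[0.7,0,0,0,0,0,0.14],[0.7,0,0,0,0,0,0.28],[0.7,0,0,20,0,0,0.42],[0.7,0,0,40,0,0,0.445],[0.7,0,0,60,0,0,0.445]]]'
cat > st.py <<'E'
from pose import *
def st():
    s=monitor.sense(); M=R.from_quat(s['ee_rot']).as_matrix(); p=s['position']
    print('t',round(s['time'],2),'pos',p.round(4),'shelf',(toS(p)*1000).round(1),'yaw of tool y rel shelf',round(np.arctan2(M[1,1],M[0,1])-S[2],4),'tilt',M[:2,2].round(4),'F',s['contact_force'].round(2),'open',round(s['opening'],4))
    return s,M
def delta(sx,sy,z):
    s,M=st(); w=W(S,(sx/1e3,sy/1e3,z)); print('tool shift mm',(M.T@(w-s['position'])*1000).round(1))
E
python3 -c "
from st import *
delta(-19,-20,.047)"
```

```text
time: 0.6
position: [0.3333, 0.3524, 0.2309]
ee_rot: [0.174, 0.985, -0.0, -0.0]
contact_force: [0.9, 0.6, 0.1]
opening: 0.0596
time: 1.1
position: [0.4602, 0.1429, 0.2311]
ee_rot: [0.175, 0.985, 0.0, -0.0]
contact_force: [0.8, 0.4, 0.3]
opening: 0.0596
time: 1.6
position: [0.5109, 0.0604, 0.2306]
ee_rot: [0.505, 0.863, -0.0, -0.001]
contact_force: [-0.7, -0.2, -0.1]
opening: 0.0595
time: 2.1
position: [0.5109, 0.0611, 0.1703]
ee_rot: [0.681, 0.733, -0.0, -0.0]
contact_force: [-0.2, 0.3, 0.2]
opening: 0.0599
t 2.1 pos [0.5109 0.0611 0.1703] shelf [-19.  -19.3] yaw of tool y rel shelf -0.0006 tilt [-0.0004 -0.    ] F [-0.16  0.33  0.16] open 0.0599
tool shift mm [-7.000e-01  1.000e-01  1.233e+02]
```

```bash
python3 -m jog '[[[0.7,0,0,40,0,0,0],[0.7,0,0,80,0,0,0],[0.7,0,0,105,0,0,0],[0.7,0,0,121,0,0,0],[0.7,0,0,121,0,0,0]]]'; python3 - <<'E'
from h import *
a,_=snap('wrist','w1.png'); b,_=snap('side','s1.png')
b=b[140:300,210:400]; b=cv2.resize(b,(456,384),interpolation=cv2.INTER_CUBIC)
cv2.imwrite('pics/v1.png',cv2.resize(np.hstack([a,b])[:,:,::-1],None,fx=.82,fy=.82,interpolation=cv2.INTER_AREA))
E
```

```text
time: 2.6
position: [0.5081, 0.061, 0.0469]
ee_rot: [0.68, 0.733, -0.002, -0.002]
contact_force: [-0.3, 0.1, -0.5]
opening: 0.0597
```

View pics/v1.png

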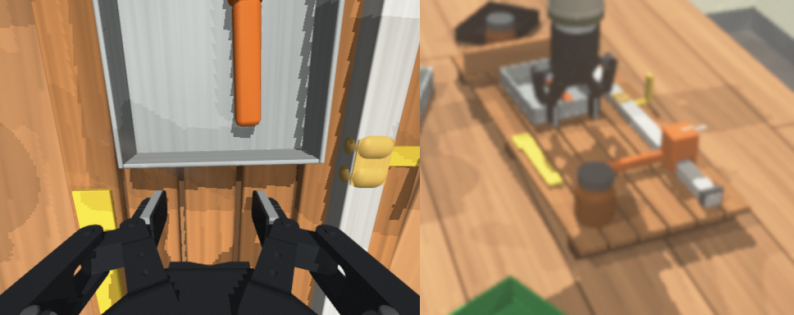

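The wrist view shows both fingertips at (160,195) and (258,195), behind the tray's rear wall (120–322,160), with the brush inside. The fingers sit a few mm to the left of the tray's centre. I'll shift them over and push.

```bash
python3 -m jog '[[[0.7,4,5,0,0,0,0],[0.7,9,5,0,0,0,0],[0.7,14,5,0,0,0,0],[0.7,19,5,0,0,0,0],[0.7,24,5,0,0,0,0]]]'; python3 -c "
from st import *
st()"; python3 -m jog '[[[0.7,5,0,0,0,0,0],[0.7,10,0,0,0,0,0],[0.7,15,0,0,0,0,0],[0.7,20,0,0,0,0,0],[0.7,24,0,0,0,0,0]]]';  python3 -c "
from st import *
st()"
```

```text
time: 3.2
position: [0.5144, 0.0856, 0.0507]
ee_rot: [0.68, 0.733, -0.0, 0.0]
contact_force: [-0.3, -3.4, 2.7]
opening: 0.0598
t 3.2 pos [0.5144 0.0856 0.0507] shelf [-13.7   4.8] yaw of tool y rel shelf 0.0011 tilt [ 0.0004 -0.0008] F [-0.3  -3.43  2.73] open 0.0598
time: 3.7
position: [0.5127, 0.1097, 0.0505]
ee_rot: [0.68, 0.733, 0.0, 0.0]
contact_force: [0.8, -3.3, 2.8]
opening: 0.0598
t 3.7 pos [0.5127 0.1097 0.0505] shelf [-13.6  29. ] yaw of tool y rel shelf 0.0006 tilt [ 0.0004 -0.0001] F [ 0.8  -3.29  2.78] open 0.0598
```

```bash
python3 -m jog '[[[0.7,2,0,0,0,0,0],[0.7,4,0,0,0,0,0],[0.7,6,0,0,0,0,0],[0.7,7,0,0,0,0,0],[0.7,8,0,0,0,0,0]]]'; for i in 1 2 3 ; do python3 -m jog '[[[0.7,1,0,0,0,0,0],[0.7,2,0,0,0,0,0],[0.7,2,0,0,0,0,0]]]' | grep -E "pos|force"; done;  python3 -c "
from st import *
st()"
```

```text
time: 4.2
position: [0.5119, 0.1173, 0.0503]
ee_rot: [0.68, 0.733, -0.0, -0.0]
contact_force: [0.2, -4.0, 3.3]
opening: 0.0599
position: [0.5117, 0.1195, 0.0502]
contact_force: [0.1, -3.5, 2.3]
position: [0.5116, 0.1214, 0.0503]
contact_force: [0.7, -3.7, 2.8]
position: [0.5115, 0.1218, 0.0503]
contact_force: [0.1, -11.6, 4.3]
t 5.1 pos [0.5115 0.1218 0.0503] shelf [-13.9  41.2] yaw of tool y rel shelf 0.0005 tilt [-0.0002 -0.0026] F [  0.14 -11.6    4.32] open 0.0595
```

Force has jumped at the expected place, so the tray is against the fence. One more nudge squares it, then back off, rise and look.

```bash
python3 -m jog '[[[0.7,1,0,0,0,0,0],[0.7,2,0,0,0,0,0],[0.7,2,0,0,0,0,0]]]' | grep -E "pos|force"; python3 -m jog '[[[0.7,-4,0,0,0,0,0],[0.7,-14,0,0,0,0,0],[0.7,-26,0,0,0,0,0],[0.7,-36,0,-10,0,0,0],[0.7,-40,0,-50,0,0,0]]]';python3 -m jog '[[[0.4,-30,0,-45,0,0,0],[0,-70,10,-75,0,0,0],[0,-110,30,-80,0,0,0],[0,-150,50,-80,0,0,0],[0,-150,50,-80,0,0,0]]]'; python3 - <<'E'
from h import *
a,_=snap('wrist','w2.png'); b,cm=snap('top','t2.png'); 
b=b[105:225,130:350]; b=cv2.resize(b,None,fx=3.6,fy=3.6,interpolation=cv2.INTER_CUBIC); cv2.imwrite('pics/c2.png',b[:,:,::-1])
from st import *
delta(80,-222,.085)
E
```

```text
position: [0.5114, 0.1219, 0.0503]
contact_force: [-0.3, -22.7, 4.3]
time: 5.9
position: [0.5105, 0.0839, 0.0966]
ee_rot: [0.68, 0.733, -0.003, -0.003]
contact_force: [0.2, 0.5, 0.1]
opening: 0.0594
time: 6.4
position: [0.5773, -0.0658, 0.1817]
ee_rot: [0.682, 0.732, 0.0, 0.002]
contact_force: [-1.9, 0.7, -0.6]
opening: 0.0003
t 6.5 pos [ 0.5753 -0.0617  0.1805] shelf [  36.1 -146.6] yaw of tool y rel shelf -0.0018 tilt [-0.0003  0.0006] F [-0.27  0.46  0.73] open 0.0003
tool shift mm [-75.4  44.   95.5]
```

View pics/c2.png

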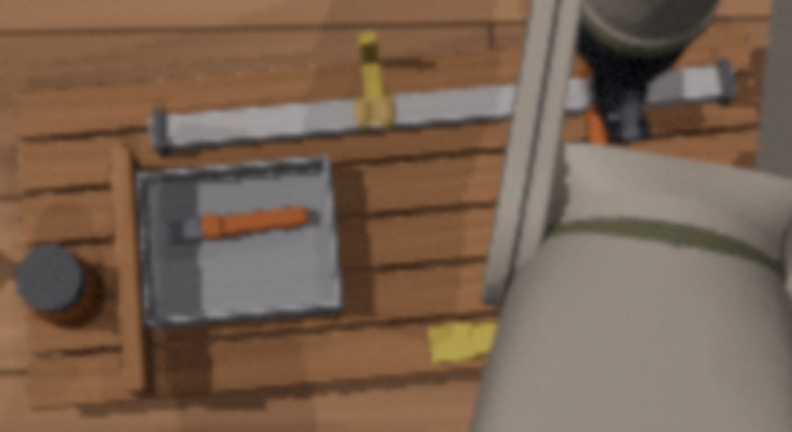

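View pics/w2.png

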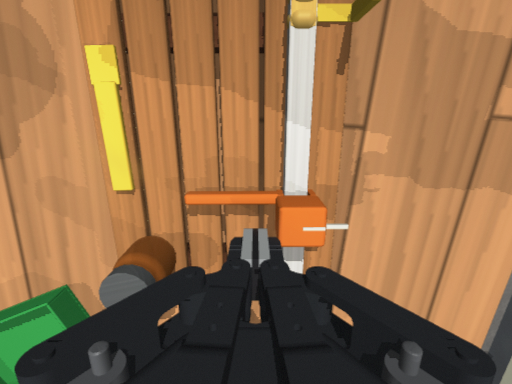

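The tray sits flush along the fence's whole width, with its front edge at (138,175)–(150,325) and the brush inside. The wrist view shows the orange head at (300,220) and its rear edge at about v=246. I'll move behind the stop.

```bash
python3 - <<'E'
from st import *
T=np.array([toS(ray(cm,*o(*b),.07)) for b in [(138,175),(327,158),(342,308),(150,325)]])*1000; print(T.round())
w=viewer.camera_model('wrist')
for b,z in [((300,246),.105),((301,196),.105),((303,5),.06)]: print((toS(ray(w,*b,z))*1000).round(1))
E
python3 -m jog '[[[0,-38,22,0,0,0,0],[0,-77,44,0,0,0,0],[0,-77,44,35,0,0,0],[0,-77,44,70,0,0,0],[0,-77,44,97,0,0,0]]]'; python3 -c "
from st import *
delta(80,-208,.083)"
```

```text
[[ 42. 201.]
 [ 42.  53.]
 [-78.  51.]
 [-77. 199.]]
[  77.5 -190.1]
[  76.2 -142.2]
[77.9 15.4]
time: 7.0
position: [0.6237, -0.1326, 0.0812]
ee_rot: [0.68, 0.733, -0.0, -0.001]
contact_force: [-0.5, -0.2, -0.7]
opening: -0.0002
t 7.0 pos [ 0.6237 -0.1326  0.0812] shelf [  79.1 -220.8] yaw of tool y rel shelf 0.0014 tilt [-0.0022  0.0012] F [-0.51 -0.15 -0.71] open -0.0002
tool shift mm [12.8  0.9 -1.8]
```

```bash
for i in 1 2 3; do python3 -m jog '[[[0,10,0,0,0,0,0],[0,20,0,0,0,0,0],[0,30,0,0,0,0,0],[0,40,0,0,0,0,0],[0,50,0,0,0,0,0]]]' | grep -E "force"; done; python3 -m jog '[[[0,5,0,0,0,0,0],[0,10,0,0,0,0,0],[0,14,0,0,0,0,0],[0,17,0,0,0,0,0],[0,20,0,0,0,0,0]]]' | grep force; python3 -c "
from st import *
delta(80,-30,.083)
w,c=snap('wrist','w3.png')"
```

```text
contact_force: [1.1, -1.3, 0.5]
contact_force: [1.0, -1.5, 0.3]
contact_force: [0.5, -0.8, -0.2]
contact_force: [0.2, -0.9, -0.4]
t 9.0 pos [0.6121 0.0356 0.0832] shelf [ 80.1 -52.2] yaw of tool y rel shelf 0.0004 tilt [-0.0003 -0.    ] F [ 0.22 -0.95 -0.38] open -0.0003
tool shift mm [22.2 -0.1  0.2]
```

View pics/w3.png

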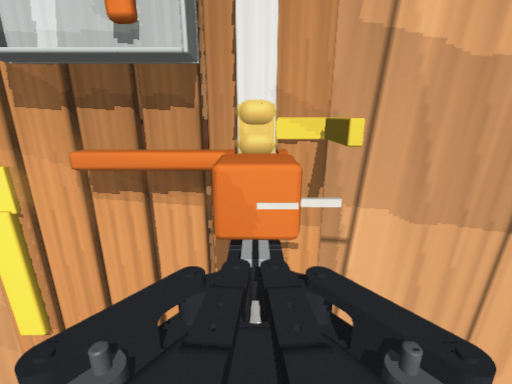

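The wrist view shows the stop in contact with the fingers. Its index line is at (280,205), the flag's far end at (350,131), and the catch ridges at v≈110 and 143. I'll work out the remaining travel.

```bash
python3 - <<'E'
from st import *
w=viewer.camera_model('wrist')
for n,b,z in [('mark',(275,206),.105),('flag',(357,133),.09),('ridge1',(257,145),.0615),('ridge2',(257,112),.0615),('flagarm',(300,129),.058)]: print(n,(toS(ray(w,*b,z))*1000).round(1))
E
python3 -m jog '[[[0,2,0,0,0,0,0],[0,4,0,0,0,0,0],[0,6,0,0,0,0,0],[0,8,0,0,0,0,0],[0,10,0,0,0,0,0]]]' | grep -E "pos|force"
for i in 1 2 3; do python3 -m jog '[[[0,0.7,0,0,0,0,0],[0,1.4,0,0,0,0,0],[0,2,0,0,0,0,0]]]' | grep -E "pos|force"; done
```

```text
mark [ 90.2 -22.6]
flag [131.8  11.1]
ridge1 [81.6  2. ]
ridge2 [81.6 21.5]
flagarm [108.3  11.5]
position: [0.6115, 0.0457, 0.0832]
contact_force: [-0.4, -0.4, 0.6]
position: [0.6114, 0.0475, 0.0833]
contact_force: [0.1, -3.3, 0.4]
position: [0.6113, 0.0492, 0.0834]
contact_force: [0.6, -2.0, -0.5]
position: [0.6113, 0.0503, 0.0834]
contact_force: [0.6, -8.8, 0.8]
```

Resistance starts about 20 mm before the notch, as expected. Continue in 1 mm steps.

```bash
for i in 1 2 3 4 5; do python3 -m jog '[[[0,0.7,0,0,0,0,0],[0,1.4,0,0,0,0,0],[0,2,0,0,0,0,0]]]' | grep -E "pos|force"; done
```

```text
position: [0.6111, 0.0524, 0.0834]
contact_force: [0.2, -6.5, 1.2]
position: [0.6109, 0.0548, 0.0834]
contact_force: [1.0, -4.0, -0.3]
position: [0.6107, 0.0576, 0.0834]
contact_force: [0.2, -2.4, 0.8]
position: [0.6106, 0.06, 0.0834]
contact_force: [0.3, -1.3, 1.0]
position: [0.6102, 0.0619, 0.0831]
contact_force: [0.6, -0.1, -0.2]
```

```bash
python3 -m jog '[[[0,0.5,0,0,0,0,0],[0,1,0,0,0,0,0],[0,1,0,0,0,0,0]]]' | grep -E "pos|force"; python3 -c "
from st import *
st(); w,c=snap('wrist','w4.png')"
```

```text
position: [0.6102, 0.0627, 0.0832]
contact_force: [-0.2, 0.5, 0.9]
t 12.25 pos [0.6102 0.0627 0.0832] shelf [ 80.1 -25.1] yaw of tool y rel shelf 0.0007 tilt [-0.0002  0.0001] F [-0.2   0.49  0.91] open -0.0003
```

View pics/w4.png

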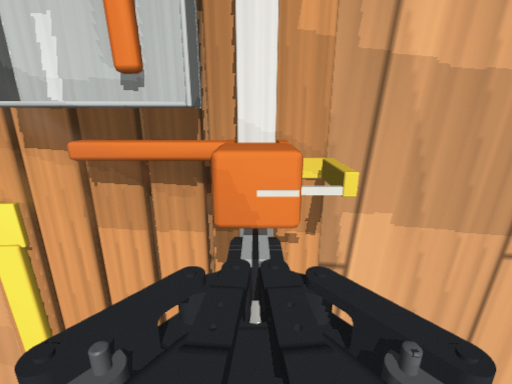

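The stop has jumped ahead of the fingers by itself: its index line is at v=193 (205 when touching) and points at the flag. It has clicked in. Now I'll back off, rise clear, and check numerically.

```bash
python3 - <<'E'
from st import *
w=viewer.camera_model('wrist')
for n,b,z in [('mark',(275,193.5),.105),('flag',(352,182),.09)]: print(n,(toS(ray(w,*b,z))*1000).round(1))
E
python3 -m jog '[[[0,-10,0,0,0,0,0],[0,-25,0,-10,0,0,0],[0,-35,0,-50,0,0,0],[0,-35,0,-95,0,0,0],[0,-35,0,-130,0,0,0]]]'; python3 -m jog '[[[0,-40,-20,0,0,0,0],[0,-85,-40,0,0,0,0],[0,-130,-60,0,0,0,0],[0,-175,-60,0,0,0,0],[0,-220,-60,0,0,0,0]]]' | grep -E "pos|force"; python3 -m jog '[[[0,-45,0,0,0,0,0],[0,-90,0,0,0,0,0],[0,-90,0,0,0,0,0],[0,-90,0,0,0,0,0]]]'|grep -E "pos|force"; python3 - <<'E'
from h import *
a,_=snap('top','t5.png'); b,_=snap('side','s5.png')
a=cv2.resize(a[105:225,130:350],(800,436),interpolation=cv2.INTER_CUBIC)
cv2.imwrite('pics/c5.png',a[:,:,::-1])
E
```

```text
mark [90.1 10.3]
flag [132.   12.2]
time: 12.8
position: [0.6135, 0.0256, 0.217]
ee_rot: [0.681, 0.733, 0.001, 0.001]
contact_force: [0.6, -0.9, 0.0]
opening: -0.0001
position: [0.5687, -0.1995, 0.2148]
contact_force: [1.3, 0.0, 0.2]
position: [0.5754, -0.2884, 0.2137]
contact_force: [0.4, 0.8, -0.5]
```

View pics/c5.png

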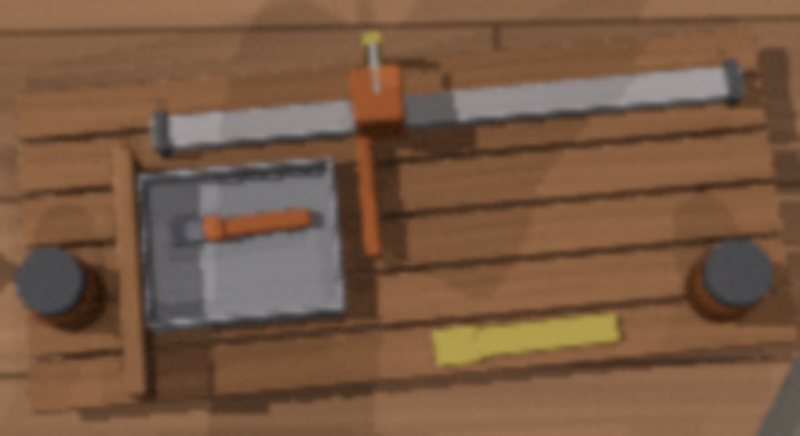

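The tray is flush on the fence with the brush in it, the index line points at the flag, and the jars and trim tool have not moved. Handing in.

```bash
python3 -c "
from bench import arm
print(arm.hand_in())"
```

```text
the job is handed in; nothing more can be done
None
```

I pushed the steel tray along the shelf until it sat square against the fence, then pushed the orange stop along its rail until it clicked into the notch. The job is handed in, with no verdict reported and roughly 14 s on the clock.

- **Tray:** I pushed with both open fingertips until the force rose to about 23 N at the fence. The camera puts its front corners at shelf y 199 and 201 mm (fence face at 200), so it is square within measuring error. The brush is still in it.
- **Stop:** Resistance rose to about 9 N and fell off at the crest. The stop then drew ahead of the fingers by itself, which is the click. Its mark measured y 10.3 mm, against about 11 to 12 mm for the flag. That 1 to 2 mm difference is within the camera's accuracy.
- **Everything else:** In the last picture the jars and trim tool are where they started. The arm was clear of everything, and the shut gripper was above the bench well away from the shelf.

No check failed or disagreed.

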